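Put the wax knife away in the instrument rack and snap the keeper bar shut

TASK

Pick up the wax knife lying on the bench and lay it in one of the empty places of the sloping instrument rack beside the two carvers, blade uphill, setting the handle right down into the notches of both blue rails before you let go of it. Then swing the hinged keeper bar over the handles and press its red thumb tab down until the bar snaps fully home in its spring catch, without slamming or forcing it. Leave the carvers lying in the rack and the plaster cast, the burner and the lighter where they stand, and take the hand away.

Things in the scene. Friction and masses are not known exactly. Their poses are not given: they have to be found in the camera images.
- cassette: the rack: aluminium tray, 193 mm up the slope by 270 mm across, fixed on a steel-rod easel, sloping 30 degrees, low edge to front right. Origin: on the tray's face midway between its two rails, 55 mm above the bench. x points up the slope, y across it (left when facing the low edge), z square out of the tray. A ledge 26 mm high stands along the low edge, its inner face at x = -60 mm.
- place_mid (a point): middle one of the three empty places: centre point between the two blue rails, at the height of the notch floors; axes as the cassette's. In the cassette's frame y = 14, z = 12 mm. Rails: at x = -32 and +32 mm, 10 wide; notch floors 12 mm above the tray, 18 wide, flaring to 28 between the tooth peaks 11 mm higher. Between the rails it is clear down to the tray: fingers may reach below a handle.
- place_left (a point): the same point of the empty place nearest the catch, at y = 42 mm in the cassette's frame.
- place_right (a point): the same point of the empty place next to the carvers, at y = -14 mm in the cassette's frame (places are 28 mm apart; the carvers lie at y = -42 and -70).
- knife: wax knife: flat-sided wooden handle 110 mm long, 14 wide, 12 high, with a brass ferrule and a thin steel blade, 167 mm over all, about 60 g; lies flat on the bench. Origin: centre of the underside of the handle. Own x points along the handle towards the blade, z up. The butt end of the handle is at x = -55 mm.
- knife_mid (a point): centre of the knife's handle, 6 mm above its underside. Seated, it lies 6 mm above a place's point (z = 18 mm in the cassette's frame) and may slide a few mm down the slope until the butt meets the ledge.
- knife_tip (a point): tip of the knife's blade, 111 mm ahead of the handle's centre.
- keeper (a joint): angle of the keeper bar (rad): 0 = shut on its stop, lying across the handles; 1.57 = standing square out of the tray; 2.0 = open stop. Starts at 1.4 to 1.75. The hinge is stiff (0.16 N m friction): the bar stays where it is left. At about 0.06 the bar meets the spring catch; 10 to 17 N on the tab pushes it past, then it snaps down to 0. Not snapped in, it reads 0.02 or more.
- keeper_tab (a point): centre of the top of the red thumb tab (24 x 24 mm, 5 thick) near the free end of the keeper bar, 212 mm from the hinge axis and 8 mm to the bar's top side. The bar, 12 wide and 5 thick, reaches 29 mm past this point. Shut: x = 0, y = 87, z = 40 mm in the cassette's frame. Pinched across its sides (along the cassette's x) it turns between the pads as it swings; finish by pressing on its top.
- keeper_hinge (a point): point on the keeper's hinge axis, which runs along the cassette's x; at x = 0, y = -125, z = 32 mm in the cassette's frame. As it shuts, the tab moves in an arc of 212 mm radius over the tray towards the cassette's +y. Shut, the bar's blue underside clears seated handles by 2 mm. The stop is hard (gives under 0.002 rad at 25 N on the tab); beyond some 80 N the bar is being forced.
- catch_bead (a point): rounded bead (5 mm radius) of the spring catch at the +y end of the tray, at y = 119, z = 40 mm in the cassette's frame, on a dark steel strip that stands up to z = 57 mm behind it. The bar's nose passes it and snaps in below it.
- carver_a: wax carver with a grey plastic handle 110 by 10 by 10 mm and thin steel tip, loose, lying in one of the two notches nearest the hinge. Origin: centre of the handle's underside, x towards its tip.
- carver_b: the same with a steel handle, in the other of these two notches.
- cast: plaster cast with a pink denture, 56 by 66 by 35 mm, loose on the bench; must not be disturbed. Origin: centre of its underside.
- burner: small round steel spirit burner, 48 mm across, 59 high, loose on the bench; must not be disturbed. Origin: centre of its underside.
- lighter: yellow pocket lighter, 80 by 22 by 11 mm, loose on the bench to the left of the rack; must not be disturbed. Origin: underside, near its middle.

How it is judged:
On the way, in this order (a step that is already met when the one before it is completed fails the run):
1. the knife is set down in the notches of both rails, blade uphill, while the fingers still hold it (z of knife_mid in the frame of cassette between 0.013 and 0.0225 m and x of knife_mid in the frame of cassette between -0.012 and 0.022 m and y of knife_mid in the frame of cassette between -0.024 and 0.052 m and x of knife_tip in the frame of cassette above 0.08 m and angle between the x axis of knife and the x axis of cassette, either way round below 0.12 rad and contact force between the fingers and knife above 0.5 N), for 0.1 s.
2. the keeper bar is shut in its catch over the seated knife (value of joint keeper below 0.015 rad and z of knife_mid in the frame of cassette below 0.0225 m), for 0.2 s.
At the end, for the whole second after the job is handed in: keeper bar snapped home (within 0.015 rad of shut); knife at rest in an empty place, handle in the notches of both rails (within 4.5 mm of their floor and 0.12 rad of the slope), blade uphill, handle centre 12 mm below to 22 mm above mid-rails; carvers still in their notches (all of step 2 and z of knife_mid in the frame of cassette above 0.013 m and x of knife_mid in the frame of cassette between -0.012 and 0.022 m and y of knife_mid in the frame of cassette between -0.024 and 0.052 m and x of knife_tip in the frame of cassette above 0.08 m and angle between the x axis of knife and the x axis of cassette, either way round below 0.12 rad and linear speed of knife below 0.02 m/s and z of each of carver_a, carver_b in the frame of cassette below 0.018 m); the robot touches nothing.
It fails at once if a carver is lifted or knocked out of its notches (z of any of carver_a, carver_b in the frame of cassette above 0.022 m or distance of any of carver_a, carver_b from where it was at the start of the episode above 0.025 m).
It fails at once if the cast, the burner or the lighter is moved by more than 20 mm or tipped (distance of any of cast, burner, lighter from where it was at the start of the episode above 0.02 m or angle between any of burner, cast's own z axis and vertical above 0.3 rad).
It fails at once if the keeper bar is slammed (shutting faster than 5 rad/s) (velocity of joint keeper below -5 rad/s).
It fails at once if the shut keeper bar is forced more than 0.0045 rad past its stop (about 80 N on the tab) (value of joint keeper below -0.0045 rad).
It also fails if it takes over 64 s, if anything falls off the work surface, if the arm or the gripper's body presses on something with over 40 N, if the wrist force passes 120 N, or if a joint passes its speed limit or range.

ROBOT

A 6-joint arm with a two-finger parallel gripper is mounted at the origin on the work surface. World frame = base frame: x ahead of the robot, y to its left, z up, the work surface at z = 0. Lengths are in m, angles in rad, forces in N, time in s.
With the tool pointing down it reaches from about 0.25 to 0.775 m from the base axis. Payload 4 kg.
Tool frame: the origin (TCP) lies at the very end of the fingers, on their centre line; the grasp point (between the pads) lies 19 mm behind it; x points along the fingers, y is the direction in which the jaws open and shut, and the axes are right-handed (so a half turn about x gives the same grasp; the last joint's range is limited). The gripper opens to 94 mm and grips with 3 to 60 N. Pads are 16 mm wide; open, the fingers measure 119 mm over their backs; the gripper's body (75 mm by 177 mm) begins 78 mm behind the grasp point.
Start: joints at [-1.444, 0.087, 1.371, -0, 1.684, -0.103], TCP at [0.125, -0.536, 0.206] pointing down, gripper open.
Joint ranges: [-3.1, 3.1], [-0.76, 2.03], [0.27, 2.55], [-1.08, 4.22], [0.17, 2.65], [-2.57, 2.57]. Speed limits (rad/s): [2.79, 2.79, 3.14, 3.14, 3.14, 3.14].

INTERFACE

Orientations are given as [roll, pitch, yaw] about the fixed x, y, z axes, in that order (R = Rz(yaw) Ry(pitch) Rx(roll)).
In Python, from bench import robot gives the robot as it stands.
- The arm moves only by the tool carry_out, never from a script. Its argument "targets" is a list of rows, each a list of 5 numbers: the closure, from 0 (fully open) to 1 (shut), then the shift along the tool's x, y, z in cm, then the turn about the tool's x in degrees. In form: [[fingers, tx, ty, tz, turn], ...]. A call has 1 to 20 rows; each row shifts and turns the commanded pose from where the row before left it, along the tool's axes as they then stand; what a row does not reach is not made up. A row lasts 1/10 s, in which the tool goes at most 50 mm and 8.59 degrees, less where a joint would pass 70% of its speed; a pose out of reach is approached as far as the arm can. A call is refused whole if a number of a shift passes 5 or a number of a turn 8.59, either way. A call with a gripper value outside its range is refused whole. The fingers move at their own pace and stop on an object; the grip force is fixed at half the most. Time passes only in rows, so rows that do not move let the fingers close. It gives the time, the measured TCP pose, the force and the opening at its end, in the units of the state.
- robot.get_obs(): the state, without advancing time (a new reading comes with each control period).
- robot.snapshot(name): name is "scene" or "top" or "wrist"; returns a dict with "image" (400x640x3 uint8, red, green, blue), "camera_matrix" (3x3 intrinsics, pixels), "distortion" ([k1, k2, p1, p2, k3] as OpenCV has them; the pictures are not rectified), "pose" (4x4, takes a point from camera to world coordinates). Camera axes: x right, y up, looking along -z (the intrinsics and any distortion apply to the point x, -y, -z); pixel columns grow to the right and rows downward; lengths in m; the calibration is good to about 2 mm. A picture is of the moment at which its call begins. There is no depth.
- robot.close_job(): hands the job in, once; it reports no verdict.
The state is a dict: "time": time; "joint_positions": joint angles; "qvel": joint speeds; "joint_torque": joint torques, N m; "tool_pos": TCP position; "ee_rot": TCP orientation; "wrist_force": force on the tool from outside, world axes, zero at the start; "wrist_torque": the same for the moment, N m; "width": finger opening in m.
Only numpy, scipy, OpenCV 4.12 (cv2) and the standard library are available. Lean on these libraries where they do the work, as an engineer would, in place of code of your own. Each camera call takes 0.05 s, during which the arm holds its last target. There are 200 camera calls.

## Working session

There is one attempt and no reset: what is moved stays moved. The work goes in short steps, Python scripts to look and compute and a tool call to move; the robot and the scene stay as the last step left them, time stands still between calls to the robot, and variables do not carry over. Pictures are saved under pics/ and viewed, about 8 in all and at most 12, crops included, and the job is handed in when it is done.

Besides the shell and the picture viewer there is one more tool, called after "Call:" as name(argument=value, ...) on one line, values as JSON. carry_out: Moves the arm, as the interface text tells. Its arguments: {"type":"object","properties":{"targets":{"type":"array","items":{"type":"array","items":{"type":"number"}}}},"required":["targets"]}

```bash
ls; mkdir -p pics; python3 - <<'E'
from bench import robot
import cv2,pickle
print(robot.get_obs())
for n in ("scene","top"):
    s=robot.snapshot(n); pickle.dump(s,open(f"pics/{n}0.pkl","wb"))
    cv2.imwrite(f"pics/{n}0.png",s["image"][:,:,::-1]); print(n,s["camera_matrix"],s["distortion"],s["pose"])
E
```

```text
pics
{'time': 0.0, 'joint_positions': array([-1.44409881e+00,  8.79589024e-02,  1.37226337e+00, -9.39609952e-06,
        1.68357573e+00, -1.03109084e-01]), 'qvel': array([ 4.36648844e-05, -9.51214864e-04,  6.06800792e-04, -3.67664672e-04,
        1.60017589e-03,  4.75834666e-04]), 'joint_torque': array([-6.20433493e-04, -3.40180349e+01, -3.02432477e+01,  7.16757914e-02,
        3.30715394e-02, -1.81300757e-04]), 'tool_pos': array([ 0.12520186, -0.53499703,  0.20429741]), 'ee_rot': array([-1.66967086,  1.56859096,  1.70172735]), 'wrist_force': array([ 0.50509502,  1.22675313, -0.46298023]), 'wrist_torque': array([ 0.04007262, -0.03740798,  0.0058224 ]), 'width': 0.09421170050020186}
scene [[499.87000687   0.         317.9624134 ]
 [  0.         499.87000687 204.29406732]
 [  0.           0.           1.        ]] [-0.12982004  0.          0.          0.          0.        ] [[-0.65648897 -0.62585507  0.42110291  1.13135658]
 [ 0.75432296 -0.54143085  0.37128089  0.46017866]
 [-0.00436992  0.56138941  0.82754023  1.22687813]
 [ 0.          0.          0.          1.        ]]
top [[366.74011495   0.         316.94568871]
 [  0.         366.74011495 198.5435785 ]
 [  0.           0.           1.        ]] [0.00806546 0.         0.         0.         0.        ] [[ 0.0074772   0.99050254 -0.13729099  0.43689768]
 [-0.99952252  0.01151934  0.02867125 -0.01874193]
 [ 0.02998045  0.13701106  0.99011572  1.03847682]
 [ 0.          0.          0.          1.        ]]
```

View pics/scene0.png

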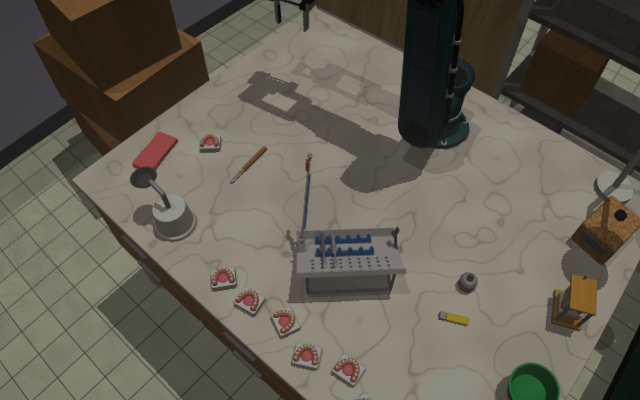

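View pics/top0.png

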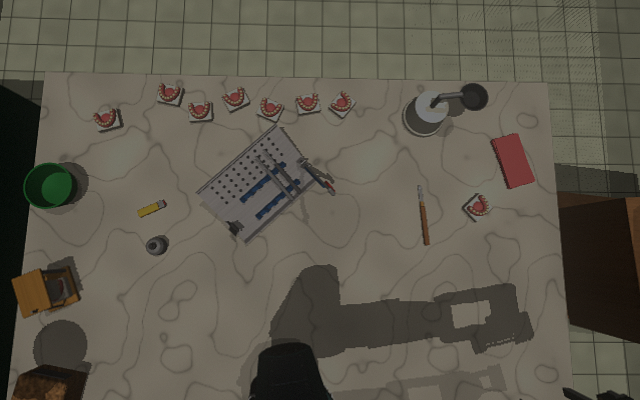

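The rack is at about (255,185) in the top view, with the hinge and standing keeper at (310,170) and the catch at (235,228). The knife is at (423,215), blade up the image. Next I'll enlarge these for exact pixels.

```bash
python3 - <<'E'
import cv2,pickle,numpy as np
t=pickle.load(open("pics/top0.pkl","rb"))["image"][:,:,::-1]; s=pickle.load(open("pics/scene0.pkl","rb"))["image"][:,:,::-1]
def crop(im,x0,y0,w,h,k):
    c=cv2.resize(im[y0:y0+h,x0:x0+w],None,fx=k,fy=k,interpolation=cv2.INTER_CUBIC)
    c=cv2.convertScaleAbs(c,alpha=1.6)
    for x in range((x0+9)//10*10,x0+w,10): cv2.line(c,((x-x0)*k,0),((x-x0)*k,6 if x%50 else 16),(0,255,0),1)
    for y in range((y0+9)//10*10,y0+h,10): cv2.line(c,(0,(y-y0)*k),(6 if y%50 else 16,(y-y0)*k),(0,255,0),1)
    return c
cv2.imwrite("pics/c1.png",crop(t,190,120,155,125,5)[:600])
a=crop(s,280,145,135,150,4); b=crop(t,405,175,50,75,6); c=crop(s,222,140,50,50,3)
H=600; o=np.zeros((H,a.shape[1]+b.shape[1]-50,3),np.uint8)
o[:a.shape[0],:540]=a; o[:450,540:790]=b[:450,:250]; o[450:600,540:690]=c
cv2.imwrite("pics/c2.png",o)
E
```

```text
(no output)
```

View pics/c1.png

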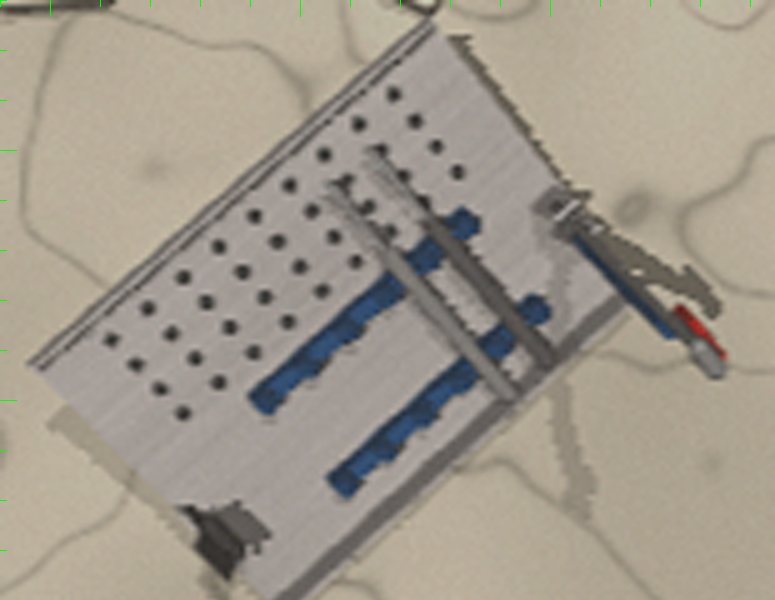

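View pics/c2.png

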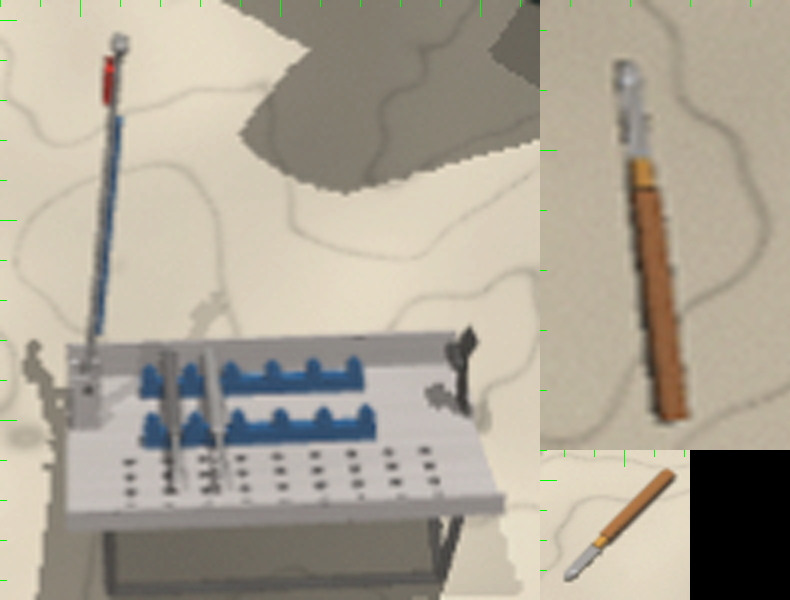

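The top crop shows the upper rail ends at about (465,222) and (262,400), and the lower rail ends at (538,310) and (343,483). The tab is at (698,332). The scene crop shows the same features, plus the knife's butt, ferrule and tip in both views. I'll fit the poses now.

```bash
cat > h.py <<'E'
import numpy as np,cv2,pickle
from scipy.spatial.transform import Rotation as R
from scipy.optimize import least_squares
def proj(s,P):
    T=np.linalg.inv(s["pose"]); q=(T[:3,:3]@np.atleast_2d(P).T).T+T[:3,3]; q=q*[1,-1,-1]
    return cv2.projectPoints(q,np.zeros(3),np.zeros(3),s["camera_matrix"],s["distortion"])[0][:,0]
def cass(p): # x,y,yaw
    return R.from_euler("ZY",[p[2],-np.pi/6]).as_matrix(),np.array([p[0],p[1],0.055])
def tabl(th): return np.array([0,-.125+.212*np.cos(th)-.008*np.sin(th),.032+.212*np.sin(th)+.008*np.cos(th)])
def tool(o): return R.from_euler("xyz",o["ee_rot"]).as_matrix()
E
python3 - <<'E'
from h import *
t=pickle.load(open("pics/top0.pkl","rb")); s=pickle.load(open("pics/scene0.pkl","rb"))
f1=lambda a:np.array(a)/5+[190,120]; f2=lambda a:np.array(a)/4+[280,145]
loc=np.array([[.032,-.084,.021],[.032,.056,.021],[-.032,-.084,.021],[-.032,.056,.021]])
m1=f1([[465,222],[262,400],[538,310],[343,483]]); m2=f2([[152,418],[367,408],[150,368],[355,362]])
tm=[f1([[698,332]]),f2([[109,80]])]
def f(p):
    A,o=cass(p); W=loc@A.T+o; T=A@tabl(p[3])+o
    return np.concatenate([(proj(t,W)-m1).ravel(),(proj(s,W)-m2).ravel(),(proj(t,T)-tm[0]).ravel(),(proj(s,T)-tm[1]).ravel()])
r=least_squares(f,[.5,.15,.7,1.57],loss="soft_l1"); p=r.x; print(p,f(p).reshape(-1,2).round(1).tolist())
g1=lambda a:(np.array(a)-[540,0])/6+[405,175]; g2=lambda a:(np.array(a)-[540,450])/3+[222,140]
k1=g1([[673,415],[643,188],[627,62]]);k2=g2([[670,475],[603,540],[568,577]])
kl=np.array([[-.055,0,.01],[.055,0,.01],[.111,0,.006]])
def g(q):
    W=kl@R.from_euler("Z",q[2]).as_matrix().T+[q[0],q[1],0]
    return np.concatenate([(proj(t,W)-k1).ravel(),(proj(s,W)-k2).ravel()])
r=least_squares(g,[.4,-.3,0]); print(r.x,g(r.x).reshape(-1,2).round(1).tolist())
np.save("fit.npy",np.r_[p,r.x])
A,o=cass(p); print("tab",A@tabl(p[3])+o,"catch",A@[0,.119,.04]+o,"mid",A@[0,.014,.018]+o,"left",A@[0,.042,.018]+o);print(A)
from bench import robot; ob=robot.get_obs(); print(tool(ob))
E
```

```text
[0.58846099 0.09277382 0.74930432 1.44203944] [[0.4, 0.1], [0.7, -0.2], [0.2, 0.0], [0.2, 0.1], [0.3, -0.2], [0.3, 0.5], [0.2, 0.1], [0.4, -0.0], [-0.3, -0.4], [0.0, 0.0]]
[ 0.51003935 -0.35287596  0.09063749] [[-0.4, -0.5], [-0.2, -1.5], [-0.3, 0.4], [0.2, -1.2], [0.1, -0.8], [0.0, -0.6]]
tab [ 0.57140753 -0.06747507  0.26568002] catch [0.49276331 0.16627861 0.08964102] mid [0.57233571 0.09689394 0.07058846] left [0.55326408 0.1173945  0.07058846]
[[ 6.34071665e-01 -6.81129575e-01 -3.66081447e-01]
 [ 5.89875515e-01  7.32162893e-01 -3.40564787e-01]
 [ 5.00000000e-01  2.77555756e-17  8.66025404e-01]]
[[-2.69871596e-04  2.27750358e-01 -9.73719519e-01]
 [ 1.94175992e-03 -9.73717599e-01 -2.27750447e-01]
 [-9.99998078e-01 -1.95219291e-03 -1.79457796e-04]]
```

Call:
carry_out(targets=[[0,0,-0.7,-2.5,0],[0,0,-0.75,-3.5,0],[0,0,-0.75,-3.5,0],[0,0,-0.75,-3.5,0],[0,0,-0.75,-3.5,0],[0,0,-0.75,-3.5,0],[0,0,-0.75,-3.5,0],[0,0,-0.75,-3.5,0],[0,0,-0.75,-3.5,0],[0,0,-0.75,-3.5,0],[0,0,-0.75,-3.5,0],[0,0,-0.75,-3.5,0],[0,0,0,0,4],[0,0,0,0,4],[0,0,0,0,0],[0,0,0,0,0]])

```text
time: 1.7
tool_pos: [0.5039, -0.3549, 0.205]
ee_rot: [-0.721, 1.57, 2.512]
wrist_force: [0.6, -0.5, 0.2]
width: 0.0941
```

```bash
cat > go.py <<'E'
from h import *
from bench import robot
def delta(target,yaw_y):  # target TCP world, yaw = desired yaw (rad) of the thing whose y the jaws lie along
    o=robot.get_obs(); T=tool(o); d=T.T@(np.array(target)-o["tool_pos"])*100
    y=T[:,1]; a=np.arctan2(y[1],y[0]); e=(yaw_y+np.pi/2-a+np.pi/2)%np.pi-np.pi/2
    print("t",round(o["time"],2),"pos",o["tool_pos"].round(4),"F",o["wrist_force"].round(2),"w",round(o["width"],4),"j6",o["joint_positions"][5].round(2))
    print("tool shift cm",d.round(2),"turn deg",round(-np.degrees(e),2))
E
python3 - <<'E'
from go import *
f=np.load("fit.npy"); delta([f[4],f[5],.1],f[6])
s=robot.snapshot("wrist"); pickle.dump(s,open("pics/w1.pkl","wb"))
im=s["image"][:,:,::-1].copy(); kl=np.array([[-.055,0,.01],[0,0,.01],[.055,0,.01],[.111,0,.006]])
W=kl@R.from_euler("Z",f[6]).as_matrix().T+[f[4],f[5],0]; print(proj(s,W))
for q in proj(s,W): cv2.circle(im,tuple(int(v) for v in q),3,(0,255,0),1)
cv2.imwrite("pics/w1.png",im)
E
```

```text
t 1.7 pos [ 0.5039 -0.3549  0.205 ] F [ 0.6  -0.51  0.21] w 0.0941 j6 0.77
tool shift cm [10.49 -0.14 -0.64] turn deg 0.05
[[321.30386763 222.64003025]
 [321.29807015 177.03704638]
 [321.29148116 127.78857151]
 [321.28280324  74.04861249]]
```

View pics/w1.png

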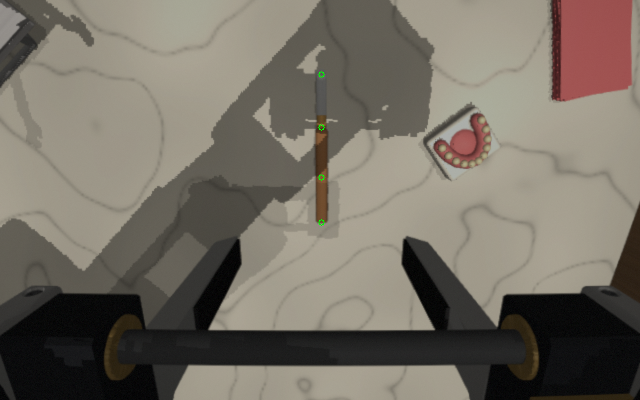

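The overlay sits exactly on the knife: butt (321,222), tip (321,74). The cast at (460,140) is clear of the fingers. Descending.

Call:
carry_out(targets=[[0,2.0,-0.1,-0.6,0],[0.3,3,0,0,0],[0.3,3,0,0,0],[0.3,3,0,0,0],[0.3,3,0,0,0],[0.3,2,0,0,0],[0.3,2,0,0,0],[0.3,1,0,0,0],[0.3,0.5,0,0,0],[0.3,0.3,0,0,0],[0.3,0,0,0,0],[0.3,0,0,0,0]])

```text
time: 2.95
tool_pos: [0.5106, -0.354, 0.0087]
ee_rot: [2.336, 1.569, -0.715]
wrist_force: [0.1, 0.5, 0.9]
width: 0.0658
```

```bash
python3 - <<'E'
from go import *
f=np.load("fit.npy"); delta([f[4],f[5],.002],f[6])
E
```

```text
t 2.95 pos [ 0.5106 -0.354   0.0087] F [0.05 0.54 0.85] w 0.0658 j6 0.78
tool shift cm [ 0.67 -0.12  0.05] turn deg -0.02
```

Call:
carry_out(targets=[[0.3,0.3,-0.1,0,0],[0.3,0.3,0,0,0],[0.3,0,0,0,0],[1,0,0,0,0],[1,0,0,0,0],[1,0,0,0,0],[1,0,0,0,0],[1,0,0,0,0],[1,0,0,0,0],[1,0,0,0,0]])

```text
time: 3.95
tool_pos: [0.5099, -0.3526, 0.0015]
ee_rot: [1.675, 1.571, -1.376]
wrist_force: [0.3, -0.3, -0.9]
width: 0.0138
```

Call:
carry_out(targets=[[1,-2,0,0,0],[1,-3,0,0,0],[1,-4,0,0,0],[1,-4,0,0,0],[1,-4,-2,0.8,0],[1,-3,-3,1,0],[1,0,-3,1.5,0],[1,0,-3,1.5,0],[1,0,-3,1.5,0],[1,0,-3,1.5,0],[1,0,-3,1.5,0],[1,0,-3,1.5,0],[1,0,-1.4,0,0],[1,0,0,0,-7.5],[1,0,0,0,-7.5],[1,0,0,0,-7.5],[1,0,0,0,-7.5],[1,0,0,0,-7.7],[1,0,0,0,0],[1,0,0,0,0]])

```text
time: 5.95
tool_pos: [0.3803, -0.1192, 0.2014]
ee_rot: [0.674, 1.571, -1.722]
wrist_force: [0.4, -0.1, -0.5]
width: 0.0137
```

```bash
python3 - <<'E'
from go import *
f=np.load("fit.npy"); A,o=cass(f); P=A@[0.005,.042,.018]+o; P[2]=.2; print(P); delta(P,f[2])
E
```

```text
[0.55643444 0.12034387 0.2       ]
t 5.95 pos [ 0.3803 -0.1192  0.2014] F [ 0.4  -0.11 -0.48] w 0.0137 j6 0.38
tool shift cm [  0.14  -5.65 -29.19] turn deg -0.22
```

Call:
carry_out(targets=[[1,0,-3,0,0],[1,0,-2.6,0,0],[1,0,0,-3,0],[1,0,0,-3.2,0],[1,0,0,-3.3,0],[1,0,0,-3.3,0],[1,0,0,-3.3,0],[1,0,0,-3.3,0],[1,0,0,-3.3,0],[1,0,0,-3.3,0],[1,0,0,-3.2,0],[1,0,0,0,0],[1,0,0,0,0]])

```text
time: 7.25
tool_pos: [0.5561, 0.1206, 0.2006]
ee_rot: [-0.382, 1.569, -2.776]
wrist_force: [0.0, 0.8, -1.4]
width: 0.0135
```

```bash
python3 - <<'E'
from go import *
f=np.load("fit.npy"); A,o=cass(f); P=A@[0.005,.042,.018]+o; delta(P,f[2])
s=robot.snapshot("wrist"); pickle.dump(s,open("pics/w2.pkl","wb"))
im=s["image"][:,:,::-1].copy()
L=[[x,y,.023] for x in (-.032,.032) for y in np.arange(-.084,.06,.028)]+[[x,.042,.012] for x in (-.032,.032)]+[[0,.119,.04]]
for q in proj(s,np.array(L)@A.T+o): cv2.circle(im,tuple(int(v) for v in q),3,(0,255,0),1)
cv2.imwrite("pics/w2.png",cv2.convertScaleAbs(im,alpha=1.4))
E
```

```text
t 7.25 pos [0.5561 0.1206 0.2006] F [ 0.05  0.82 -1.45] w 0.0135 j6 0.94
tool shift cm [12.76  0.05 -0.02] turn deg -0.1
```

View pics/w2.png

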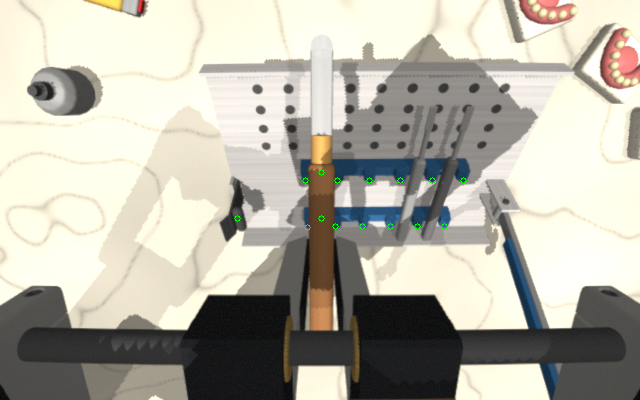

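The knife (column 321) lines up with the left place's notches (circles at column 321). Along the slope the overlay may be a few mm low, so I'll bias 3 mm uphill and lower gently.

Call:
carry_out(targets=[[1,2,0,-0.3,0],[1,2,0,0,0],[1,2,0,0,0],[1,1,0,0,0],[1,0.5,0,0,0],[1,0.4,0,0,0],[1,0.4,0,0,0],[1,0.4,0,0,0],[1,0.4,0,0,0],[1,0.4,0,0,0],[1,0.4,0,0,0],[1,0.4,0,0,0],[1,0.4,0,0,0],[1,0.3,0,0,0],[1,0.3,0,0,0],[1,0.3,0,0,0]])

```text
time: 8.9
tool_pos: [0.5584, 0.1225, 0.0852]
ee_rot: [-0.223, 1.571, -2.616]
wrist_force: [-0.0, 0.1, 3.0]
width: 0.0138
```

Call:
carry_out(targets=[[1,0.2,0,0,0],[1,0.2,0,0,0],[1,0.2,0,0,0],[1,0.2,0,0,0],[1,0.2,0,0,0],[1,0.2,0,0,0],[1,0,0,0,0]])

```text
time: 9.6
tool_pos: [0.5584, 0.1224, 0.0736]
ee_rot: [0.416, 1.57, -1.977]
wrist_force: [-0.2, 0.4, 2.8]
width: 0.0137
```

```bash
python3 - <<'E'
from go import *
f=np.load("fit.npy"); A,o=cass(f); P=A@[0.008,.042,.018]+o; delta(P,f[2])
s=robot.snapshot("wrist"); pickle.dump(s,open("pics/w3.pkl","wb"))
im=s["image"][:,:,::-1].copy()
K=np.array([[-.05,.042,.024],[.055,.042,.024],[.119,.042,.018]])
q=proj(s,K@A.T+o); print(q)
for v in q: cv2.circle(im,tuple(int(a) for a in v),3,(0,255,0),1)
s2=robot.snapshot("scene"); pickle.dump(s2,open("pics/s3.pkl","wb"))
b=cv2.resize(s2["image"][190:300,270:420,::-1],None,fx=4,fy=4,interpolation=cv2.INTER_CUBIC)
a=cv2.resize(im,(400,250))
c=np.zeros((440+0,800,3),np.uint8); c[:440,:600]=b[:440,:600]; 
c2=im[0:440,220:420]; c[:400,600:800]=c2
cv2.imwrite("pics/w3.png",cv2.convertScaleAbs(c,alpha=1.4))
E
```

```text
t 9.6 pos [0.5584 0.1224 0.0736] F [-0.22  0.42  2.8 ] w 0.0137 j6 0.94
tool shift cm [-0.1   0.02  0.03] turn deg -0.06
[[321.64430264 311.29536906]
 [321.58484511 208.06601646]
 [321.45316185  68.56144423]]
```

View pics/w3.png

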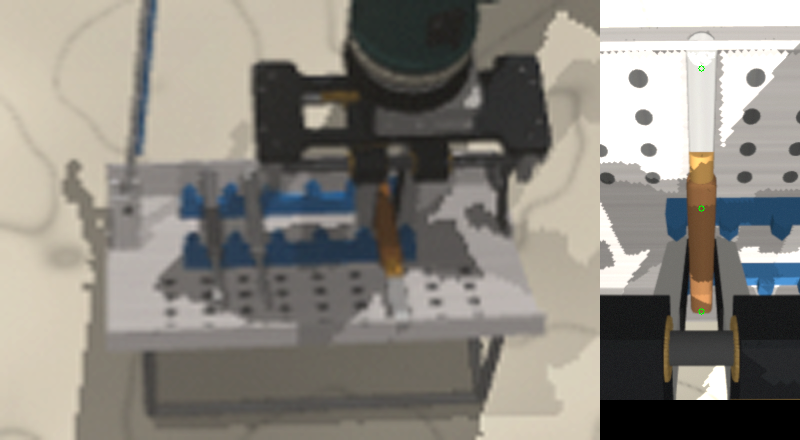

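Force is 3 N and the knife is still turning as the tip slides. I'll keep lowering.

Call:
carry_out(targets=[[1,0.2,0,0,0],[1,0.2,0,0,0],[1,0.2,0,0,0],[1,0,0,0,0]])

```text
time: 10.1
tool_pos: [0.5589, 0.1228, 0.0708]
ee_rot: [2.601, 1.569, 0.208]
wrist_force: [-4.1, -0.1, 14.2]
width: 0.0137
```

Call:
carry_out(targets=[[1,0.1,0,0,0],[1,0.1,0,0,0],[1,0,0,0,0]])

```text
time: 10.4
tool_pos: [0.559, 0.1228, 0.0708]
ee_rot: [2.543, 1.568, 0.15]
wrist_force: [-8.9, -1.1, 21.9]
width: 0.0138
```

```bash
python3 - <<'E'
from go import *
f=np.load("fit.npy"); A,o=cass(f); P=A@[0.008,.042,.018]+o; delta(P,f[2])
s=robot.snapshot("wrist"); pickle.dump(s,open("pics/w4.pkl","wb"))
im=s["image"][:,:,::-1].copy()
for ph,col in ((0,(0,255,0)),(.2,(0,0,255)),(.4,(255,0,0))):
  K=np.array([[-.055,0,.006],[.055,0,.006],[.111,0,0]])@R.from_euler("y",ph).as_matrix().T+[.008,.042,.018]
  q=proj(s,K@A.T+o); print(ph,q.round(0).tolist())
  for v in q: cv2.circle(im,tuple(int(a) for a in v),3,col,1)
s2=robot.snapshot("scene"); pickle.dump(s2,open("pics/s4.pkl","wb"))
b=cv2.resize(s2["image"][225:285,340:412,::-1],None,fx=7,fy=7,interpolation=cv2.INTER_CUBIC)
c=np.zeros((600,800,3),np.uint8); c[:420,:504]=b; c[:400,510:800]=im[:400,180:470]
cv2.imwrite("pics/w4.png",cv2.convertScaleAbs(c,alpha=1.3))
E
```

```text
t 10.4 pos [0.559  0.1228 0.0708] F [-8.86 -1.05 21.89] w 0.0138 j6 0.94
tool shift cm [-0.38  0.    0.09] turn deg -0.05
0 [[321.0, 313.0], [321.0, 199.0], [321.0, 69.0]]
0.2 [[321.0, 327.0], [321.0, 182.0], [321.0, 50.0]]
0.4 [[322.0, 339.0], [321.0, 170.0], [321.0, 47.0]]
```

View pics/w4.png

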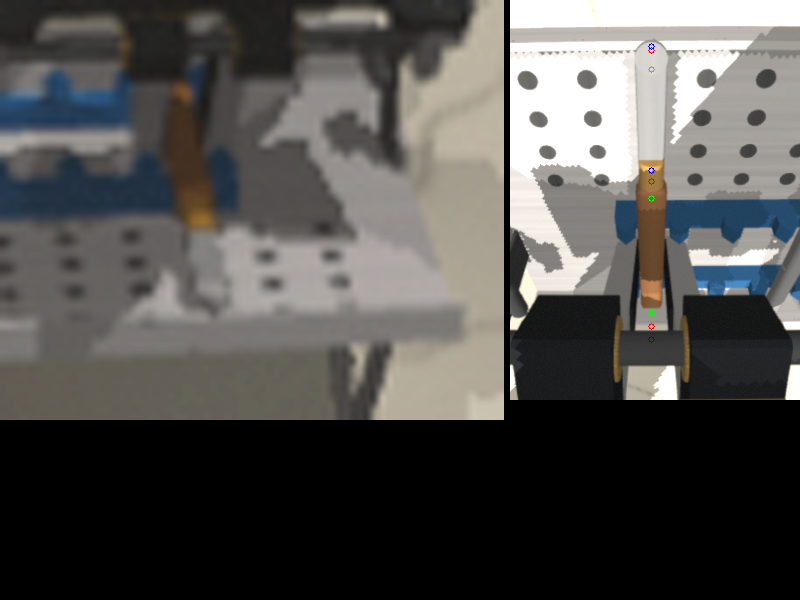

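```bash
python3 - <<'E'
from h import *
s=pickle.load(open("pics/w4.pkl","rb")); s2=pickle.load(open("pics/s4.pkl","rb")); f=np.load("fit.npy"); A,o=cass(f)
def W(p):
  K=np.array([[-.055,0,.006],[.055,0,.006],[.111,0,0]])@R.from_euler("y",p[0]).as_matrix().T+[p[1],.042,p[2]]; return K@A.T+o
m2=np.array([[180,88],[200,222],[212,300]])/7+[340,225]
g=lambda p: np.r_[proj(s,W(p))[:,1]-[307,187,42]]
r=least_squares(g,[0,.008,.018]);print("wrist",r.x,g(r.x))
h=lambda p: np.r_[(proj(s2,W(p))-m2).ravel()]
r=least_squares(h,[0,.008,.018]);print("scene",r.x,h(r.x).round(1))
k=lambda p: np.r_[g(p)*.5,h(p)]
r=least_squares(k,[0,.008,.018]);print("both",r.x,k(r.x).round(1))
for z in (.016,.018,.020): 
  r=least_squares(lambda p:g([p[0],p[1],z]),[0,.008]);print(z,r.x,r.fun)
E
```

```text
wrist [-0.02381123  0.01886549  0.02059807] [-5.68434189e-14  1.13686838e-13 -2.84217094e-14]
scene [-0.09172744  0.02283935  0.01293157] [-1.8  0.3  0.2 -0.8  1.2  0.6]
both [-0.02661484  0.01792152  0.01808955] [-1.5 -1.1  0.3 -1.9 -3.4 -0.  -2.3  0.9  0.3]
0.016 [0.01114148 0.01498364] [-1.10873093 -4.06130886  2.49027587]
0.018 [-0.00415366  0.01667392] [-0.63287823 -2.35204028  1.40980076]
0.02 [-0.01931042  0.01836163] [-0.14765013 -0.55512733  0.3250833 ]
```

The fit says the knife lies flat in the notches, within about 0.03 rad, with its middle at x≈17 mm. That's close to the 22 mm limit, so I'll slide it about 7 mm down the slope while still holding it.

Call:
carry_out(targets=[[1,0.05,0,0.12,0],[1,0.06,0,0.12,0],[1,0.06,0,0.12,0],[1,0.06,0,0.12,0],[1,0.06,0,0.12,0],[1,0.06,0,0.1,0],[1,0,0,0,0],[1,0,0,0,0],[1,0,0,0,0]])

```text
time: 11.4
tool_pos: [0.5576, 0.1186, 0.0685]
ee_rot: [2.552, 1.559, 0.159]
wrist_force: [-1.4, 0.6, 19.2]
width: 0.0139
```

Call:
carry_out(targets=[[1,-0.1,0,0,0],[1,-0.1,0,0,0],[1,0,0,0,0],[0.65,0,0,0,0],[0.65,0,0,0,0],[0.65,0,0,0,0],[0.65,0,0,0,0],[0.65,-0.3,0,0,0],[0.65,-0.5,0,0,0],[0.65,-1,0,0,0],[0.65,-2,0,0,0],[0.65,-3,0,0,0],[0.65,-4,0,0,0],[0.65,-3,0,0,0],[0.65,0,0,0,0]])

```text
time: 12.9
tool_pos: [0.5563, 0.1181, 0.2094]
ee_rot: [2.499, 1.558, 0.105]
wrist_force: [0.2, -1.7, -0.3]
width: 0.0329
```

```bash
python3 - <<'E'
from go import *
f=np.load("fit.npy"); A,o=cass(f); delta(A@tabl(f[3])+o,f[2])
s=robot.snapshot("wrist"); pickle.dump(s,open("pics/w5.pkl","wb"))
im=s["image"][:,:,::-1].copy()
K=np.array([[-.055,0,.006],[.055,0,.006],[.111,0,0]])+[.005,.042,.018]
q=proj(s,K@A.T+o); print(q)
for v in q: cv2.circle(im,tuple(int(a) for a in v),3,(0,255,0),1)
cv2.imwrite("pics/w5.png",im)
E
```

```text
t 12.9 pos [0.5563 0.1181 0.2094] F [ 0.18 -1.72 -0.25] w 0.0329 j6 0.93
tool shift cm [-5.64 14.67 11.46] turn deg -0.06
[[318.61842527 236.12169253]
 [318.23327351 153.95815061]
 [317.93528734  88.37276778]]
```

View pics/w5.png

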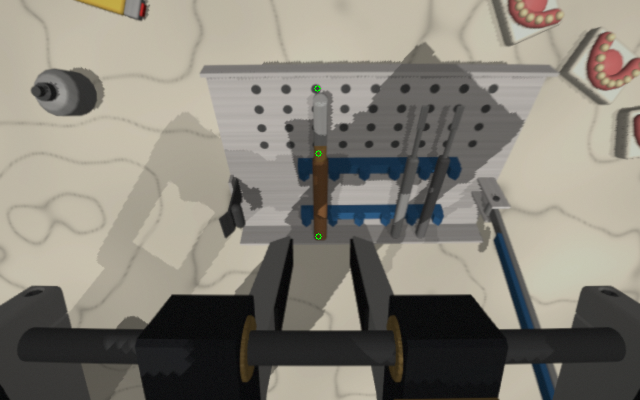

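The knife lies parallel in the left place: butt (319,238) at the ledge, tip (319,93), carvers untouched. Next I'll go over the keeper bar to its outer side with the fingers shut.

```bash
cat >> go.py <<'E'
def tcp(th,f,gap=0):
    A,o=cass(f); c,s=np.cos(th),np.sin(th)
    L=tabl(th)+np.array([-.004,.0125*c*c-.0125-gap*s,.0125*c*s-.008*s+gap*c]); return A@L+o
E
python3 - <<'E'
from go import *
f=np.load("fit.npy"); P=tcp(f[3],f,.02); print(P); delta(P,f[2])
E
```

```text
[ 0.59213642 -0.09207246  0.26041163]
t 12.95 pos [0.555 0.118 0.206] F [-0.18 -0.03  0.5 ] w 0.0328 j6 0.93
tool shift cm [-5.43 17.94 11.54] turn deg -0.06
```

Call:
carry_out(targets=[[1,-3,0,0,0],[1,-4,0,0,0],[1,-4,0,0,0],[1,-2.4,0,0,0],[1,0,2,1.5,0],[1,0,3,2,0],[1,0,3,2,0],[1,0,3,2,0],[1,0,3,2,0],[1,0,2.5,2,0],[1,0,1.4,0,0],[1,0,0,0,0],[1,0,0,0,0]])

```text
time: 14.25
tool_pos: [0.5905, -0.0914, 0.3344]
ee_rot: [-1.101, 1.568, 2.789]
wrist_force: [-0.4, 0.4, 0.0]
width: 0.0002
```

```bash
python3 - <<'E'
from go import *
f=np.load("fit.npy"); P=tcp(f[3],f,.02); delta(P,f[2])
E
```

```text
t 14.25 pos [ 0.5905 -0.0914  0.3344] F [-0.35  0.36  0.01] w 0.0002 j6 0.57
tool shift cm [ 7.4   0.18 -0.08] turn deg -0.07
```

Clear of the bar. Descending, then I'll work out the arc increments.

Call:
carry_out(targets=[[1,2,0.2,-0.1,0],[1,3,0,0,0],[1,2,0,0,0],[1,0.4,0,0,0],[1,0,0,0,0]])

```text
time: 14.75
tool_pos: [0.5924, -0.0913, 0.2614]
ee_rot: [-1.026, 1.569, 2.866]
wrist_force: [0.1, 0.6, 1.4]
width: 0.0006
```

```bash
python3 - <<'E'
from go import *
f=np.load("fit.npy"); P=tcp(f[3],f,.02); delta(P,f[2])
T=tool(robot.get_obs())
ths=np.r_[1.44,1.4,np.arange(1.3,.09,-.1)]; Q=np.array([tcp(t,f) for t in ths]); D=(np.diff(Q,axis=0)@T)*100
print("first",(T.T@(Q[0]-P)*100).round(2))
for a,d in zip(ths[1:],D): print(round(a,2),d.round(2))
E
```

```text
t 14.75 pos [ 0.5924 -0.0913  0.2614] F [0.07 0.59 1.35] w 0.0006 j6 0.57
tool shift cm [0.1  0.04 0.07] turn deg 0.02
first [ 0.23 -2.03 -0.13]
1.4 [ 0.04 -0.86 -0.02]
1.3 [ 0.22 -2.14 -0.13]
1.2 [ 0.41 -2.11 -0.23]
1.1 [ 0.59 -2.06 -0.34]
1.0 [ 0.77 -1.98 -0.44]
0.9 [ 0.94 -1.89 -0.54]
0.8 [ 1.1  -1.77 -0.64]
0.7 [ 1.25 -1.63 -0.72]
0.6 [ 1.39 -1.46 -0.81]
0.5 [ 1.52 -1.28 -0.88]
0.4 [ 1.63 -1.09 -0.94]
0.3 [ 1.72 -0.88 -0.99]
0.2 [ 1.79 -0.66 -1.03]
0.1 [ 1.84 -0.43 -1.06]
```

Call:
carry_out(targets=[[1,0.1,-0.5,0,0],[1,0.1,-0.8,-0.1,0],[1,0,-0.7,0,0],[1,0,-0.9,0,0],[1,0.1,-1.1,-0.1,0],[1,0.1,-1.0,-0.1,0],[1,0.2,-1.1,-0.1,0],[1,0.2,-1.0,-0.1,0],[1,0.3,-1.0,-0.2,0],[1,0.3,-1.0,-0.2,0],[1,0.4,-1.0,-0.2,0],[1,0.4,-1.0,-0.2,0],[1,0.5,-0.9,-0.3,0],[1,0.5,-0.9,-0.3,0],[1,0,0,0,0]])

```text
time: 16.25
tool_pos: [0.5182, 0.0163, 0.2289]
ee_rot: [-1.086, 1.569, 2.806]
wrist_force: [0.9, -0.6, -0.0]
width: 0.0003
```

```bash
python3 - <<'E'
from go import *
f=np.load("fit.npy"); P=tcp(.9,f); delta(P,f[2])
s=robot.snapshot("scene"); w=robot.snapshot("wrist")
c=cv2.resize(s["image"][140:290,270:420,::-1],None,fx=2.66,fy=2.66,interpolation=cv2.INTER_CUBIC)
o=np.zeros((400,800,3),np.uint8); o[:399,:399]=c[:399,:399]; o[:,400:]=w["image"][:,120:520,::-1]
cv2.imwrite("pics/k1.png",cv2.convertScaleAbs(o,alpha=1.3))
E
```

```text
t 16.25 pos [0.5182 0.0163 0.2289] F [ 0.92 -0.62 -0.03] w 0.0003 j6 0.74
tool shift cm [ 0.03 -0.1   0.14] turn deg 0.02
```

View pics/k1.png

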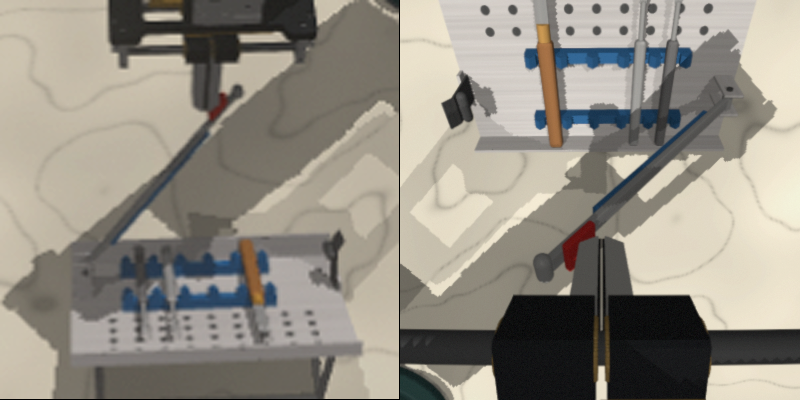

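The bar follows the fingers and is now at about 0.9 rad, with the red tab on the fingertip. Continuing the arc.

Call:
carry_out(targets=[[1,0.5,-0.9,-0.2,0],[1,0.6,-0.9,-0.3,0],[1,0.6,-0.8,-0.3,0],[1,0.6,-0.8,-0.4,0],[1,0.7,-0.7,-0.4,0],[1,0.7,-0.7,-0.4,0],[1,0.75,-0.6,-0.4,0],[1,0.75,-0.6,-0.4,0],[1,0.8,-0.6,-0.5,0],[1,0.8,-0.5,-0.5,0],[1,0.85,-0.4,-0.5,0],[1,0.85,-0.4,-0.5,0],[1,0,0,0,0]])

```text
time: 17.65
tool_pos: [0.4997, 0.1063, 0.143]
ee_rot: [-0.718, 1.568, -3.111]
wrist_force: [-0.6, -0.1, -0.5]
width: 0.0006
```

```bash
python3 - <<'E'
from go import *
f=np.load("fit.npy"); P=tcp(.3,f); delta(P,f[2])
A,o=cass(f); print("local",A.T@(robot.get_obs()["tool_pos"]-o), "tab .1,.06,0",tabl(.1),tabl(.06),tabl(0), "tool axes in cassette",(A.T@tool(robot.get_obs())).round(3))
E
```

```text
t 17.65 pos [0.4997 0.1063 0.143 ] F [-0.56 -0.11 -0.47] w 0.0006 j6 0.92
tool shift cm [ 0.04 -0.38 -0.06] turn deg -0.01
local [-0.00429607  0.07032305  0.1041264 ] tab .1,.06,0 [0.         0.08514222 0.06112472] [0.         0.0861388  0.05269797] [0.    0.087 0.04 ] tool axes in cassette [[-0.502 -0.001 -0.865]
 [ 0.002 -1.     0.   ]
 [-0.865 -0.002  0.502]]
```

Call:
carry_out(targets=[[1,0.6,-0.4,-0.35,0],[1,0.6,-0.4,-0.35,0],[1,0.6,-0.3,-0.35,0],[1,0.6,-0.2,-0.35,0],[1,0.5,0,-0.3,0],[1,0,0,0,0]])

```text
time: 18.25
tool_pos: [0.5038, 0.1268, 0.1148]
ee_rot: [-0.569, 1.569, -2.963]
wrist_force: [-0.6, -0.2, -0.1]
width: 0.0001
```

```bash
python3 - <<'E'
from go import *
f=np.load("fit.npy"); A,o=cass(f); ob=robot.get_obs(); print("local",A.T@(ob["tool_pos"]-o),"F",A.T@ob["wrist_force"])
E
```

```text
local [-0.0036951   0.0826142   0.07117583] F [-0.53079813  0.26746059  0.16361156]
```

Call:
carry_out(targets=[[1,0.17,0,-0.1,0],[1,0.17,0,-0.1,0],[1,0.17,0,-0.1,0],[1,0.17,0,-0.1,0],[1,0.17,0,-0.1,0],[1,0.17,0,-0.1,0],[1,0.17,0,-0.1,0],[1,0,0,0,0]])

```text
time: 19.05
tool_pos: [0.5093, 0.1315, 0.1038]
ee_rot: [-0.364, 1.571, -2.757]
wrist_force: [0.5, 0.3, -0.3]
width: 0.0004
```

Call:
carry_out(targets=[[1,0.09,0,-0.05,0],[1,0.09,0,-0.05,0],[1,0.09,0,-0.05,0],[1,0.09,0,-0.05,0],[1,0,0,0,0]])

```text
time: 19.55
tool_pos: [0.5101, 0.1321, 0.1023]
ee_rot: [0.268, 1.569, -2.125]
wrist_force: [-6.0, -1.7, 9.4]
width: 0.0005
```

About 11 N of resistance: the bar is on the catch. Pressing on in small steps.

Call:
carry_out(targets=[[1,0.05,0,-0.03,0],[1,0.05,0,-0.03,0],[1,0,0,0,0]])

```text
time: 19.85
tool_pos: [0.5102, 0.1322, 0.1021]
ee_rot: [0.241, 1.568, -2.152]
wrist_force: [-6.7, -3.6, 12.7]
width: 0.0002
```

Call:
carry_out(targets=[[1,0.05,0,-0.03,0],[1,0.05,0,-0.03,0],[1,0,0,0,0]])

```text
time: 20.15
tool_pos: [0.5106, 0.1328, 0.101]
ee_rot: [0.187, 1.569, -2.207]
wrist_force: [-8.1, -2.8, 13.3]
width: 0.0001
```

Call:
carry_out(targets=[[1,0.05,0,-0.03,0],[1,0.05,0,-0.03,0],[1,0.05,0,-0.03,0],[1,0,0,0,0]])

```text
time: 20.55
tool_pos: [0.5116, 0.134, 0.0981]
ee_rot: [-0.331, 1.57, -2.725]
wrist_force: [-4.5, -0.6, 6.2]
width: -0.0001
```

Call:
carry_out(targets=[[1,0.05,0,-0.03,0],[1,0.05,0,-0.03,0],[1,0.05,0,-0.03,0],[1,0,0,0,0]])

```text
time: 20.95
tool_pos: [0.5133, 0.1349, 0.095]
ee_rot: [2.27, 1.57, -0.123]
wrist_force: [0.5, -0.1, -0.6]
width: 0.0005
```

```bash
python3 - <<'E'
from go import *
f=np.load("fit.npy"); A,o=cass(f); ob=robot.get_obs(); print("local",A.T@(ob["tool_pos"]-o),"F",A.T@ob["wrist_force"])
E
```

```text
local [-0.00284079  0.08199886  0.04778467] F [-0.03677539 -0.41678923 -0.70224177]
```

The force built to about 15 N, then dropped to zero, so it snapped. I'll feel for the hard stop to confirm.

Call:
carry_out(targets=[[1,0.09,0,-0.05,0],[1,0.09,0,-0.05,0],[1,0.09,0,-0.05,0],[1,0,0,0,0]])

```text
time: 21.35
tool_pos: [0.5142, 0.1357, 0.0928]
ee_rot: [0.809, 1.57, -1.585]
wrist_force: [-0.1, -0.6, 1.0]
width: 0.0007
```

Call:
carry_out(targets=[[1,0.06,0,-0.03,0],[1,0.06,0,-0.03,0],[1,0,0,0,0]])

```text
time: 21.65
tool_pos: [0.5144, 0.1359, 0.0923]
ee_rot: [0.855, 1.57, -1.538]
wrist_force: [-1.8, -1.9, 4.5]
width: 0.0005
```

Call:
carry_out(targets=[[1,0.06,0,-0.03,0],[1,0.06,0,-0.03,0],[1,0.06,0,-0.03,0],[1,0,0,0,0],[1,0,0,0,0]])

```text
time: 22.15
tool_pos: [0.5146, 0.136, 0.0919]
ee_rot: [0.571, 1.569, -1.823]
wrist_force: [-5.4, -4.2, 10.9]
width: 0.0003
```

Call:
carry_out(targets=[[1,-0.3,0,0,0],[1,-1,0,0,0],[1,-2,0,0,0],[1,-4,0,0,0],[1,-4,0,0,0],[1,-3,0,2,0],[1,0,0,4,0],[1,0,0,4,0],[1,0,0,3,0],[1,0,0,0,0],[1,0,0,0,0]])

```text
time: 23.25
tool_pos: [0.4203, 0.0486, 0.2333]
ee_rot: [2.708, 1.568, 0.314]
wrist_force: [-0.6, -0.6, -0.7]
width: 0.0007
```

```bash
python3 - <<'E'
from go import *
f=np.load("fit.npy"); A,o=cass(f); print(robot.get_obs()["tool_pos"])
s=robot.snapshot("scene"); w=robot.snapshot("wrist")
pt=np.array([tabl(0),tabl(.06),[0,.119,.04],[.055+.0,.042,.024],[.106,.042,.018]]); print(proj(s,pt@A.T+o).round(1).tolist())
c=cv2.resize(s["image"][215:290,290:410,::-1],None,fx=5,fy=5,interpolation=cv2.INTER_CUBIC)
o2=np.zeros((600,800,3),np.uint8); o2[:375,:600]=c; o2[375:600,:]=cv2.resize(w["image"][0:180,:,::-1],(800,225))
cv2.imwrite("pics/k2.png",cv2.convertScaleAbs(o2,alpha=1.3))
E
```

```text
[0.42032888 0.0485884  0.23331297]
[[382.4, 234.8], [382.3, 230.6], [394.4, 234.4], [367.7, 251.3], [370.0, 264.1]]
```

View pics/k2.png

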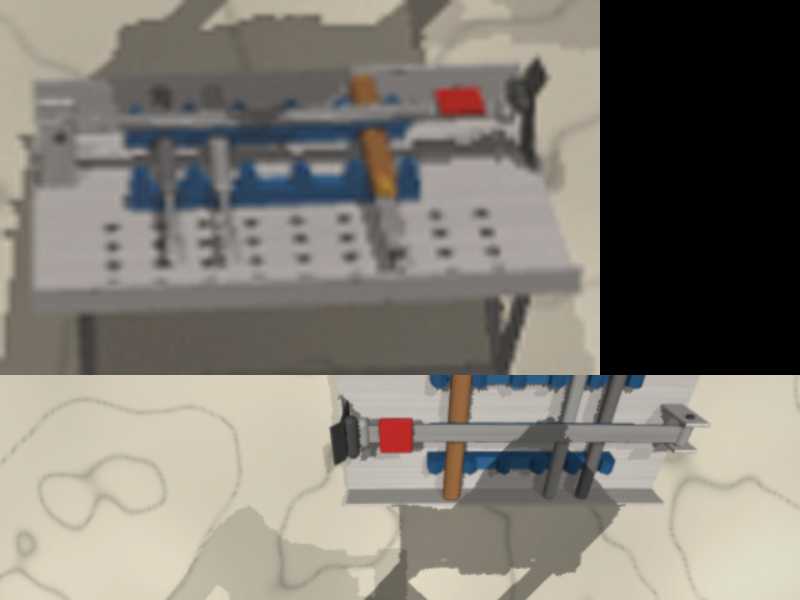

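The bar lies across the handles with its nose under the catch. The tab is at pixel (382.2,235.2), against (382.4,234.8) predicted for shut. The knife and carvers are in their notches and the hand is clear, so I'm handing in.

```bash
python3 -c "
from bench import robot
print(robot.close_job())"
```

```text
the job is handed in; nothing more can be done
None
```

The knife lies in the empty place nearest the catch, blade uphill, and the keeper bar is snapped home over it. I handed the job in at about 23 s on the robot's clock; no verdict is reported.

- **Knife:** I held it in the fingers while lowering it. The tray and rails turned it flat, with about 22 N at the wrist. A fit to the pictures put it within about 0.03 rad of the slope with its middle near 17 mm uphill. Because that was close to the 22 mm limit, I slid it a few mm down before letting go. In the picture taken after release it lay in the notches with its butt at the ledge.
- **Keeper:** I pushed the bar over slowly with closed fingers and pressed the tab. Resistance built to about 15 N and then dropped to zero, and pressing on met a hard stop, where I stopped at about 13 N.
- **Last check:** The tab was within half a pixel of where it should be when shut, about 4 pixels from the unlatched position. The carvers were still in their notches and the hand was clear.
- **Disagreements and gaps:**
    - A separate scene-camera fit of the knife while still held gave −0.09 rad and a middle at 23 mm. That is 1 mm past the limit, but I trusted the wrist view more.
    - The knife also looked turned slightly sideways within the notches' play.
    - The last pictures did not cover the cast, burner and lighter. Nothing came near them on the way.

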